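# Set a near-point gauge: fit the target sleeve, release the boom and hold it at the clip

## Task

First fit the target sleeve on the near-point gauge: of the two white sleeves only the one with the wide bore goes over the upright pin on the gauge's boom; slide it right down onto its block and let go of it. Then push the lock button on top of the gauge's tube fully in, take the boom by its round end knob and draw it out until its pointer stands at the clip on the scale (within 4 mm). Finish while still holding the knob there, because the spring would pull the boom back, and do not knock over the two dropper bottles.

Things in the scene. Friction and masses are not known exactly. Their poses are not given: they have to be found in the camera images.
- gauge: near-point gauge, fixed to the desk: aluminium bed 400 x 64 x 10 mm with a scale (tick every 10 mm) along its robot-side edge, and a grey tube 34 mm wide, top 46 mm above the desk, on its right part. Origin: on the desk, on the centre line under the tube mouth. x axis: the way the boom is drawn out (to the robot's left, within 0.2 rad); z up. Bed from x -160 to +240 mm, tube -157 to 0
- boom (a joint): how far the boom is drawn out of the tube, m: 0 fully in (the start), at most 0.115. The boom is an 18 mm square steel bar carrying, at boom 0, the pin block at gauge x 50 mm and the end knob at 120 mm. Locked at 0 until the lock button is in; a spring then pulls it back with 2 N (in) to 4 N (out)
- end_knob (a point): upright round black knob on the outer end of the boom, 18 mm in diameter, 36 mm tall; this point is on its axis half-way up, 62 mm above the desk; it stands on a black block 28 mm (along the boom) x 26 mm that reaches down to 18 mm above the desk. Moves with the boom
- pin_base (a point): foot of the upright steel pin, on the flat top of the pin block (30 x 28 mm), 44 mm above the desk. The pin is 11 mm in diameter and 27 mm tall, its top 5 mm tapered
- pointer (a point): tip of the thin pointer under the end knob, over the scale, 18 mm above the desk; 28 mm to the robot side of the knob's axis. Moves with the boom
- clip_mark (a point): white line across the top of the small dark clip (8 x 18 x 10 mm) on the robot-side edge of the scale: the wanted place of the pointer along the gauge's x axis. 15.5 mm above the desk. It lies 45 to 95 mm beyond the pointer's start and does not move
- lock (a joint): travel of the lock button, m: 0 out (locked), 0.006 fully in; moves straight down against 3 N of friction, and stays in when let go
- lock_top (a point): centre of the top face of the round steel lock button, 22 mm in diameter, 59 mm above the desk (10 mm above its bezel), 45 mm behind the tube's mouth
- sleeve_wide: the white sleeve that fits: 26 mm in diameter, 45 mm tall, open at both ends, bore 15 mm; origin at the centre of its foot
- sleeve_wide_center (a point): centre of the wide-bored sleeve, on its axis half-way up (22.5 mm above its foot), z along its axis; it stands upright on the desk at the start
- sleeve_narrow_center (a point): the same point of the other white sleeve, same outside, bore only 7 mm: it does not go over the pin. The two stand at different places from time to time, both behind the gauge, one farther left
- gel_bottle: bystander: white gel bottle, 44 mm wide, 85 mm tall, standing behind the gauge; origin under its foot
- drops_lacri: bystander: small dropper bottle, 27 mm wide, 68 mm tall, with a blue cap, standing behind the gauge; origin under its foot. Also fixed, at the right rear: a tall cream eye instrument whose eyepiece overhangs its front 430 to 520 mm above the desk (about 0.55 m ahead of the robot, 0.34 m to its right): swing past it with the arm drawn in
There are look-alikes about, which are no part of the job. Leave any purple look-alike of the sleeve_wide alone.

How it is judged (in metres and radians):
On the way, in this order (a step that is already met when the one before it is completed fails the run):
1. the wide-bored sleeve sits right down on the gauge pin and has been let go (horizontal distance between sleeve_wide_center and pin_base below 0.005 m and z of sleeve_wide_center in the frame of pin_base between 0.018 and 0.0265 m and angle between sleeve_wide_center's own z axis and vertical below 0.15 rad and contact force between the fingers and sleeve_wide below 0.05 N), for 0.2 s.
2. the lock button is pushed fully in (value of joint lock above 0.0048 m and horizontal distance between sleeve_wide_center and pin_base below 0.005 m and z of sleeve_wide_center in the frame of pin_base between 0.018 and 0.0265 m and angle between sleeve_wide_center's own z axis and vertical below 0.15 rad), for 0.05 s.
At the end, for the whole second after the job is handed in: the pointer stands still within 4 mm of the clip's line along the scale, with the fingers holding the end knob (more than 1 N) and the lock button still in (over 4.8 mm); the wide-bored sleeve is upright (0.15 rad) on the pin, seated within 4 mm of its block, and not held (all of step 2 and x of pointer in the frame of clip_mark between -0.004 and 0.004 m and velocity of joint boom between -0.01 and 0.01 m/s and contact force between the fingers and knob_grip above 1 N and contact force between the fingers and sleeve_wide below 0.05 N); the arm keeps its last pose, push and grip.
It fails at once if one of the two dropper bottles is knocked over (angle between any of gel_bottle, drops_lacri's own z axis and vertical above 0.5 rad).
It also fails if it takes over 58 s, if anything falls off the work surface, if the arm or the gripper's body presses on something with over 40 N, if the wrist force passes 120 N, or if a joint passes its speed limit or range.

## Robot

A 6-joint arm with a two-finger parallel gripper is mounted at the origin on a cart in front of the work surface, level with it; the furniture and walls round the work are solid. World frame = base frame: x ahead of the robot, y to its left, z up, the work surface at z = 0. Lengths are in mm, angles in rad, forces in N, time in s.
With the tool pointing down it reaches from about 350 to 875 mm from the base axis. Payload 4.2 kg.
Tool frame: the origin (TCP) lies midway between the tips of the shut fingers; the grasp point (between the pads) lies behind it (manip.grip_depth is the z of the grasp point in the tool frame, in mm); z points along the fingers, y is the line along which they close (so a half turn about z gives the same grasp; the last joint's range is limited). The gripper opens to 87 mm and grips with 3 to 60 N. Pads are 19 mm wide; open, the fingers measure 117 mm over their backs; the gripper's body (75 mm by 190 mm) begins 51 mm behind the grasp point.
Start: joints at [-1.062, 0.385, 0.008, 0, -1.194, -0.259], TCP at [154.523, -605.576, 222.55] pointing down, gripper open.
Joint ranges: [-3.14, 3.14], [-1.21, 2.06], [-1.07, 1.41], [-3.16, 2.05], [-2.99, -0.16], [-3.1, 3.1]. Speed limits (rad/s): [2.79, 2.79, 3.14, 3.14, 3.14, 3.14].

## Interface

Orientations are given as a unit quaternion [w, x, y, z].
In Python, from rig import manip, snapshot, camera_params, search_frame, outline_of gives the robot as it stands.
- The arm moves only by the tool servo_tool, never from a script. Its argument "series" is a list of rows, each a list of 7 numbers: the shift along the tool's x, y, z in m, then the turn, a rotation vector about the tool's x, y, z in rad, then the finger opening in m, from 0 to 0.087. In form: [[tx, ty, tz, wx, wy, wz, gripper], ...]. A call has exactly 10 rows; each row is the pose to reach, as a shift and turn from the pose commanded when the call began, along the tool's axes at that moment; what a row does not reach only later rows make up. A row lasts 1/10 s, in which the tool goes at most 50 mm and 8.59 degrees, less where a joint would pass 70% of its speed; a pose out of reach is approached as far as the arm can. A call with a gripper value outside its range is refused whole. The fingers move at their own pace and stop on an object; "force" is the grip in N (left out, the last holds). Time passes only in rows, so rows that repeat a pose let the fingers close, or fill a call up. It gives the time, the measured TCP pose, the force, the opening and the grip force at its end, in the units of the state.
- manip.get_state(): the state, without advancing time (a new reading comes with each control period).
- snapshot(name): name is "side" or "top"; returns (picture, depth): 480x640x3 uint8, blue, green, red; 480x640 float32, mm along the optical axis (not along the pixel's ray), 0 where there is no reading.
- camera_params(name): a dict with "K" (3x3 intrinsics, pixels), "R" (3x3) and "t" (3): a world point X has camera coordinates R X + t. Camera axes: x right, y down, z forward; pixel columns grow to the right and rows downward; lengths in mm; the calibration is good to about 2 mm. A picture is of the moment at which its call begins. camera_params takes no time and is no camera call.
- manip.close_job(): hands the job in; it is judged then, once.
Trained networks look in the newest picture that a camera, given by its name, has taken for a name from the list of things; names that differ only in an ending like _2 or _b are one class to them, and where a whole thing is asked for, a point or a joint stands for the part that bears it (a point fixed in the world has none). Each returns a list of dicts, best first, with "score" (0 to 1); they miss things now and then, are a little off and sometimes report something else, mostly with a low value. They report only what shows in the picture. A call takes as long as a camera call. They do not tell look-alikes from the thing itself.
- search_frame(camera, thing): "position" ([x, y, z] in mm, in world coordinates, good to about 4 mm: the middle of the surface that is visible of it).
- outline_of(camera, thing): "region" (480x640 bool, what is visible of it).
The state is a dict: "t": time; "joint_pos": joint angles; "dq": joint speeds; "effort": joint torques, N m; "tool_pos": TCP position; "ee_rot": TCP orientation; "wrist_force": force on the tool from outside, world axes, zero at the start; "wrist_torque": the same for the moment, N m; "gripper_width": finger opening in mm; "finger_force": force on a finger pad.
Only numpy, scipy, OpenCV 4.12 (cv2) and the standard library are available. Lean on these libraries where they do the work, as an engineer would, in place of code of your own. Each camera call takes 0.05 s, during which the arm holds its last target. There are 200 camera calls.

## Working session

There is one attempt and no reset: what is moved stays moved. The work goes in short steps, Python scripts to look and compute and a tool call to move; the robot and the scene stay as the last step left them, time stands still between calls to the robot, and variables do not carry over. Pictures are saved under pics/ and viewed, at most 10 in all, crops included, and the job is handed in when it is done.

Besides the shell and the picture viewer there is one more tool, called after ">>>" as name(argument=value, ...) on one line, values as JSON. servo_tool: Moves the arm, as the interface text tells. Its arguments: {"type":"object","properties":{"series":{"type":"array","items":{"type":"array","items":{"type":"number"}}},"force":{"type":"number"}},"required":["series"]}

```bash
mkdir -p pics
cat > h.py <<'E'
import numpy as np, cv2
from rig import manip, snapshot, camera_params, search_frame, outline_of
def world(cam,u,v,d):
    P=camera_params(cam);K=np.array(P["K"]);R=np.array(P["R"]);t=np.array(P["t"])
    return R.T@(np.linalg.inv(K)@np.array([u,v,1.])*d-t.ravel())
def atz(cam,u,v,z):
    P=camera_params(cam);K=np.array(P["K"]);R=np.array(P["R"]);t=np.array(P["t"]).ravel()
    c=-R.T@t; r=R.T@np.linalg.inv(K)@np.array([u,v,1.]); return c+r*(z-c[2])/r[2]
def proj(cam,X):
    P=camera_params(cam);q=np.array(P["K"])@(np.array(P["R"])@np.array(X,float)+np.array(P["t"]).ravel());return q[:2]/q[2]
E
python3 - <<'E'
from h import *
for c in("top","side"):
    im,d=snapshot(c);cv2.imwrite(f"pics/{c}0.png",im);np.savez(f"{c}0.npz",im=im,d=d)
    P=camera_params(c);print(c,np.round(P["K"],1).tolist(),np.round(-np.array(P["R"]).T@np.array(P["t"]).ravel()))
    for n in("end_knob","lock_top","pin_base","sleeve_wide","sleeve_narrow_center","clip_mark","pointer","gel_bottle","drops_lacri"):
        try: r=search_frame(c,n)
        except Exception as e: print(n,e);continue
        print(n,[(np.round(x["position"]).tolist(),round(x["score"],2),proj(c,x["position"]).round().tolist()) for x in r[:4]])
s=manip.get_state();print(s,manip.grip_depth)
E
```

```text
top [[509.4, 0.0, 323.4], [0.0, 509.4, 234.6], [0.0, 0.0, 1.0]] [ 517.    5. 1021.]
end_knob [([502.0, 53.0, 44.0], 0.69, [299.0, 300.0])]
lock_top []
pin_base [([500.0, 49.0, 46.0], 0.8, [301.0, 301.0])]
sleeve_wide [([662.0, 49.0, 43.0], 0.6, [303.0, 216.0]), ([600.0, -97.0, 43.0], 0.58, [378.0, 249.0]), ([502.0, 53.0, 44.0], 0.54, [299.0, 299.0]), ([605.0, -19.0, 47.0], 0.51, [338.0, 246.0])]
sleeve_narrow_center [([650.0, 110.0, 43.0], 0.73, [271.0, 222.0])]
clip_mark [([671.0, -33.0, 45.0], 0.42, [345.0, 212.0])]
pointer [([500.0, 50.0, 43.0], 0.97, [301.0, 300.0])]
gel_bottle [([734.0, -135.0, 51.0], 0.7, [398.0, 180.0])]
drops_lacri []
side [[582.7, 0.0, 326.3], [0.0, 582.7, 233.0], [0.0, 0.0, 1.0]] [812. 801. 693.]
end_knob [([501.0, 82.0, 42.0], 0.9, [400.0, 241.0]), ([656.0, 126.0, 31.0], 0.62, [319.0, 280.0])]
lock_top [([667.0, -21.0, 28.0], 0.75, [294.0, 228.0]), ([509.0, -51.0, 64.0], 0.4, [372.0, 189.0])]
pin_base [([502.0, 76.0, 38.0], 0.56, [398.0, 240.0])]
sleeve_wide [([670.0, -20.0, 33.0], 0.72, [293.0, 227.0]), ([666.0, 59.0, 34.0], 0.71, [304.0, 253.0]), ([603.0
[... 452 characters left out ...]
ray([-1.06237265e+00,  3.84666018e-01,  7.90920921e-03, -1.85121228e-05,
       -1.19402309e+00, -2.58587867e-01]), 'dq': array([ 0.00190099,  0.00093099, -0.00112088,  0.00027479, -0.00024892,
       -0.00015399]), 'effort': array([ 1.09044945e-04, -3.90478706e+01,  1.87626064e+01,  4.22444075e+00,
        1.55236217e-02, -2.79639437e-05]), 'tool_pos': array([ 154.54163328, -605.56345706,  222.57146981]), 'ee_rot': array([ 1.10557902e-05, -1.24589898e-01,  9.92208323e-01, -4.39860598e-06]), 'wrist_force': array([-0.14919648,  0.12875292, -0.7341994 ]), 'wrist_torque': array([-0.00972512, -0.01374716,  0.01859993]), 'finger_force': 0.0, 'gripper_width': 87.00237765933376} -18.700000000000003
```

Run:
```python
import cv2
t=cv2.imread("pics/top0.png")[150:350,210:460];cv2.imwrite("pics/top_crop.png",cv2.resize(t,None,fx=3,fy=3,interpolation=2)[:600,:750])
t=cv2.imread("pics/side0.png")[150:340,220:480];cv2.imwrite("pics/side_crop.png",cv2.resize(t,None,fx=3,fy=3,interpolation=2))
```

```text
(no output)
```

View pics/top_crop.png

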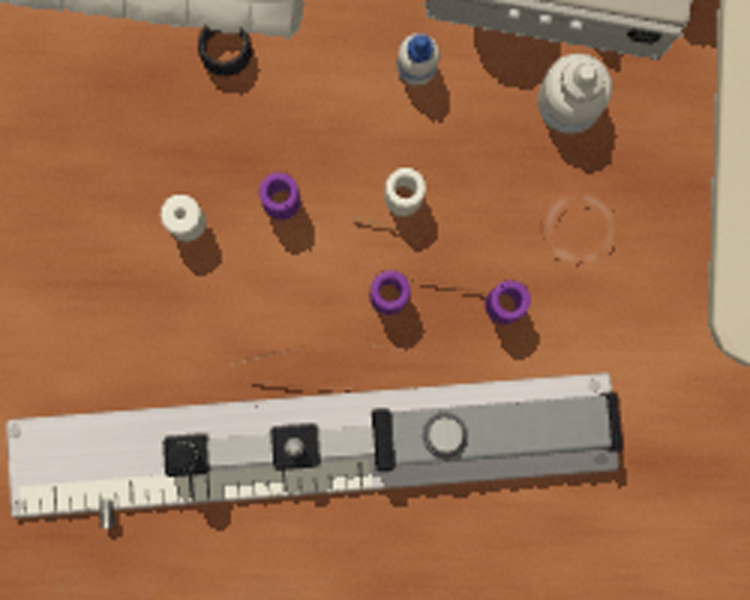

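View pics/side_crop.png

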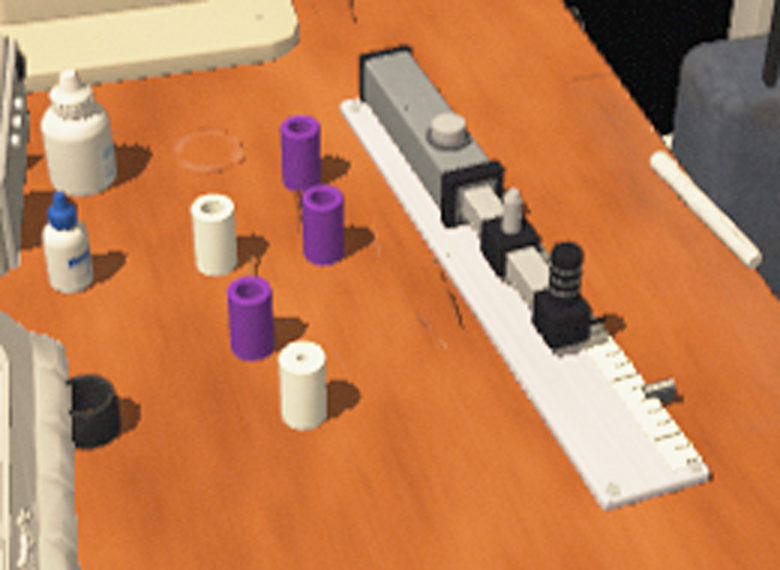

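The top crop shows five look-alikes, given in full-image pixels. There is a white narrow-bore sleeve at (270,222), a white wide-bore sleeve at (345,213), and purple ones at (303,215), (340,247) and (379,250). The crop shows a clearly wide bore at (345,213), and the side crop agrees, so that's my choice. The pin is at (308,299), the button at (358,295), the knob at (272,302) and the clip at (246,321).

Run:
```python
from h import *
f=np.load("top0.npz");im=f["im"].astype(int);d=f["d"]
P=camera_params("top");K=np.array(P["K"]);R=np.array(P["R"]);t=np.array(P["t"]).ravel()
v,u=np.mgrid[:480,:640];ray=np.stack([u,v,np.ones_like(u)],-1)@np.linalg.inv(K).T
W=(ray*d[...,None]-t)@R; W[d==0]=np.nan
def box(name,u0,u1,v0,v1,z0,z1,extra=None):
    m=np.zeros(d.shape,bool);m[v0:v1,u0:u1]=1;m&=(W[...,2]>z0)&(W[...,2]<z1)
    if extra is not None:m&=extra
    p=W[m]; print(name,m.sum(),"mean",p.mean(0).round(1),"mid",((p.max(0)+p.min(0))/2).round(1),"px",u[m].mean().round(1),v[m].mean().round(1)); return m
box("wide",335,356,203,226,40,50); box("narrow",260,283,212,234,40,50)
br=im.min(-1)
box("button",346,369,284,308,55,63); box("pintop",300,316,290,308,60,75); box("knob",262,282,292,312,65,85)
# bed outline
m=((W[...,2]>4)&(W[...,2]<60)&(u>205)&(u<425)&(v>270)&(v<325))
c=max(cv2.findContours(m.astype(np.uint8),0,2)[0],key=cv2.contourArea);print("gauge rect px",cv2.minAreaRect(c))
bp=m&(W[...,2]<14);r=cv2.minAreaRect(W[m][:,:2].astype(np.float32));print("rect",r,cv2.boxPoints(r).round(1).tolist())
# heights of back area
for x in range(700,860,20): print(x,[int(np.nanmax(W[...,2][(abs(W[...,0]-x)<10)&(abs(W[...,1]-y)<10)],initial=-1)) for y in range(-180,180,20)])
# clip
g=cv2.resize(f["im"][300:335,225:300],None,fx=10,fy=10,interpolation=cv2.INTER_CUBIC);cv2.imwrite("pics/clip.png",g[:,:750])
```

```text
wide 95 mean [670.6 -33.   45. ] mid [670.9 -33.1  45.2] px 344.9 212.2
narrow 130 mean [651.7 112.   45.3] mid [652.1 111.8  44.8] px 269.9 221.1
button 100 mean [512.5 -58.   59.4] mid [512.6 -58.8  59.2] px 358.1 294.6
pintop 29 mean [504.1  36.   69.1] mid [504.2  36.4  69.4] px 307.7 298.6
knob 85 mean [498.2 105.   79. ] mid [498.2 105.5  74.3] px 269.8 301.5
gauge rect px ((314.376220703125, 298.2623596191406), (37.81141662597656, 204.87815856933594), 84.2894058227539)
rect ((505.8631591796875, 22.340316772460938), (104.12226867675781, 429.6875), 0.5903599858283997) [[451.6000061035156, 236.60000610351562], [456.0, -193.0], [560.0999755859375, -192.0], [555.7000122070312, 237.6999969482422]]
700 [4, 4, 5, 5, 6, 4, 5, 4, 5, 4, 5, 5, 6, 4, 4, 5, 3, 5]
720 [4, 72, 74, 52, 4, 5, 4, 5, 4, 4, 5, 4, 5, 4, 4, 6, 5, 6]
740 [3, 76, 88, 57, 5, 4, 5, 41, 5, 4, 5, 4, 5, 5, 6, 5, 4, 3]
760 [82, 74, 72, 50, 3, 4, 47, 71, 41, 4, 6, 5, 5, 28, 28, 5, 4, 4]
780 [87, 88, 86, 85, 85, 85, 80, 42, 4, 5, 4, 38, 39, 39, 39, 35, 34, 31]
800 [87, 86, 87, 86, 120, 120, 117, 84, 6, 4, 5, 63, 62, 61, 57, 52, 50, 46]
820 [87, 86, 86, 115, 120, 122, 120, 83, 51, 54, 53, 92, 120, 77, 75, 70, 77, 73]
840 [122, 135, 153, 116, 122, 120, 121, 4, 4, 47, 49, 126, 129, 111, 101, 97, 105, 95]
```

View pics/clip.png

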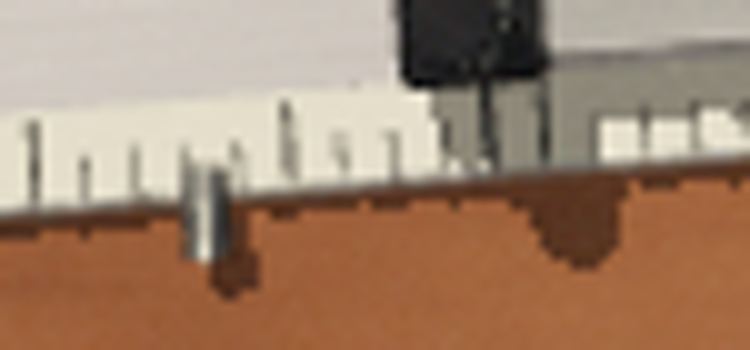

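The clip crop shows the clip line centred at about (245.3,321) in the full image, and the pointer at about (273.4,314). The button, pin and knob lie on one line at 0.087 rad, with spacings of 94 and 69 mm. The expected values are 95 and 70 mm.

```bash
cat >> h.py <<'E'
from scipy.spatial.transform import Rotation as Ro
TH=0.087
E3=np.array([-np.sin(TH),np.cos(TH),0]) # gauge x
def Rt():
    y=np.array([-np.cos(TH),-np.sin(TH),0]);z=np.array([0,0,-1.]);return np.stack([np.cross(y,z),y,z],1)
def rel(*pts,yaw=True):
    s=manip.get_state();q=s["ee_rot"];R0=Ro.from_quat(q,scalar_first=True).as_matrix()
    print("t",round(s["t"],2),"pos",s["tool_pos"].round(1),"F",s["wrist_force"].round(1),"w",round(s["gripper_width"],1),"ff",round(float(s["finger_force"]),1))
    print("rot",Ro.from_matrix(R0.T@Rt()).as_rotvec().round(3))
    for p in pts: print(p,"->",(R0.T@(np.array(p)-s["tool_pos"])/1000).round(4))
E
python3 - <<'E'
from h import *
c=atz("top",245.3,321,15.5);p=atz("top",273.4,314,18)
print(c,p,(c-p)@E3,(c-np.array([498.2,105.3,0]))@E3)
rel((290,-330,240),(430,-80,240),(671,-33,150))
E
```

```text
[458.77817208 158.7621133   15.5       ] [472.95716847 104.02975733  18.        ] 55.75736910243444 56.685287616530154
t 1.0 pos [ 154.5 -605.6  222.6] F [-0.1  0.1 -0.7] w 87.0 ff 0.0
rot [-0.     0.    -1.408]
(290, -330, 240) -> [-0.1994  0.2335 -0.0174]
(430, -80, 240) -> [-0.3968  0.4411 -0.0174]
(671, -33, 150) -> [-0.642   0.4271  0.0726]
```

>>> servo_tool(series=[[-0.028, 0.033, 0, 0, 0, -0.1, 0.06], [-0.057, 0.067, -0.005, 0, 0, -0.2, 0.06], [-0.085, 0.1, -0.01, 0, 0, -0.32, 0.06], [-0.114, 0.133, -0.017, 0, 0, -0.44, 0.06], [-0.142, 0.167, -0.017, 0, 0, -0.56, 0.06], [-0.171, 0.2, -0.017, 0, 0, -0.68, 0.06], [-0.199, 0.233, -0.017, 0, 0, -0.8, 0.06], [-0.23, 0.266, -0.017, 0, 0, -0.92, 0.06], [-0.26, 0.298, -0.017, 0, 0, -1.04, 0.06], [-0.29, 0.33, -0.017, 0, 0, -1.16, 0.06]], force=15)

```text
t: 2.0
tool_pos: [354.5, -212.5, 240.0]
ee_rot: [0.0, -0.65, 0.76, -0.001]
wrist_force: [-0.1, 0.3, -0.9]
gripper_width: 60.0
finger_force: 0.0
```

```bash
python3 -c "
from h import *
rel((430,-80,240),(660,-33,150),(671,-33,110),(671,-33,13))"
```

```text
t 2.0 pos [ 354.5 -212.5  240. ] F [-0.1  0.3 -0.9] w 60.0 ff 0.0
rot [-0.001 -0.    -0.243]
(430, -80, 240) -> [-1.426e-01 -5.400e-02  1.000e-04]
(660, -33, 150) -> [-0.2248 -0.2738  0.0904]
(671, -33, 110) -> [-0.2265 -0.2846  0.1304]
(671, -33, 13) -> [-0.2265 -0.2845  0.2274]
```

>>> servo_tool(series=[[-0.045, -0.018, 0, 0, 0, -0.06, 0.06], [-0.09, -0.036, 0, 0, 0, -0.12, 0.06], [-0.135, -0.055, 0, 0, 0, -0.18, 0.06], [-0.155, -0.1, 0.005, 0, 0, -0.243, 0.06], [-0.175, -0.145, 0.015, 0, 0, -0.243, 0.06], [-0.195, -0.19, 0.03, 0, 0, -0.243, 0.06], [-0.212, -0.23, 0.055, 0, 0, -0.243, 0.06], [-0.224, -0.265, 0.085, 0, 0, -0.243, 0.06], [-0.2265, -0.283, 0.12, 0, 0, -0.243, 0.06], [-0.2265, -0.2846, 0.13, 0, 0, -0.243, 0.06]])

```text
t: 3.0
tool_pos: [670.3, -36.0, 103.7]
ee_rot: [0.003, 0.735, -0.678, -0.003]
wrist_force: [-1.6, 0.3, -0.4]
gripper_width: 60.2
finger_force: 0.0
```

```bash
python3 -c "
from h import *
rel((671,-33,13),(670.7,-33,15))
im,d=snapshot('side');cv2.imwrite('pics/s1.png',cv2.resize(im[100:340,180:460],None,fx=2.5,fy=2.5))"
```

```text
t 3.0 pos [670.3 -36.  103.7] F [-1.6  0.3 -0.4] w 60.2 ff 0.0
rot [ 0.008  0.    -0.006]
(671, -33, 13) -> [-0.0029 -0.0017  0.0906]
(670.7, -33, 15) -> [-0.0029 -0.0014  0.0886]
```

View pics/s1.png

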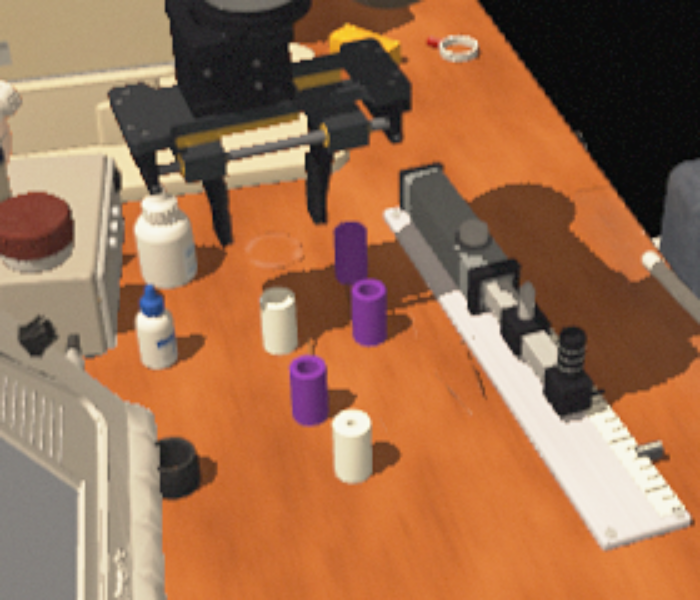

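>>> servo_tool(series=[[0, 0, 0.0, 0, 0, 0, 0.06], [0, 0, 0.02, 0, 0, 0, 0.06], [0, 0, 0.045, 0, 0, 0, 0.06], [0, 0, 0.07, 0, 0, 0, 0.06], [0, 0, 0.085, 0, 0, 0, 0.06], [0, 0, 0.092, 0, 0, 0, 0.06], [0, 0, 0.093, 0, 0, 0, 0.06], [0, 0, 0.093, 0, 0, 0, 0.06], [0, 0, 0.093, 0, 0, 0, 0.02], [0, 0, 0.093, 0, 0, 0, 0.01]], force=15)

```text
t: 4.05
tool_pos: [671.8, -36.1, 17.6]
ee_rot: [-0.001, 0.736, -0.677, 0.001]
wrist_force: [0.4, -0.2, 0.2]
gripper_width: 50.4
finger_force: 0.0
```

>>> servo_tool(series=[[0, 0, 0, 0, 0, 0, 0.01], [0, 0, 0, 0, 0, 0, 0.01], [0, 0, 0, 0, 0, 0, 0.01], [0, 0, -0.01, 0, 0, 0, 0.01], [0, 0, -0.03, 0, 0, 0, 0.01], [0, 0, -0.055, 0, 0, 0, 0.01], [0, 0, -0.08, 0, 0, 0, 0.01], [0, 0, -0.1, 0, 0, 0, 0.01], [0, 0, -0.11, 0, 0, 0, 0.01], [0, 0, -0.11, 0, 0, 0, 0.01]])

```text
t: 5.05
tool_pos: [672.1, -36.1, 128.7]
ee_rot: [-0.001, 0.736, -0.677, 0.001]
wrist_force: [0.1, 1.0, -1.7]
gripper_width: 25.6
finger_force: 15.0
```

```bash
python3 -c "
from h import *
rel((504.1,36,127),(504.1,36,100))"
```

```text
t 5.05 pos [672.1 -36.1 128.7] F [ 0.1  1.  -1.7] w 25.6 ff 15.0
rot [-0.004  0.    -0.005]
(504.1, 36, 127) -> [-0.0856  0.1615  0.0011]
(504.1, 36, 100) -> [-0.0856  0.1616  0.0281]
```

>>> servo_tool(series=[[-0.006, 0.012, 0, 0, 0, 0, 0.01], [-0.016, 0.032, 0, 0, 0, 0, 0.01], [-0.03, 0.058, 0, 0, 0, -0.002, 0.01], [-0.044, 0.086, 0, 0, 0, -0.004, 0.01], [-0.058, 0.114, 0, 0, 0, -0.004, 0.01], [-0.07, 0.138, 0.005, 0, 0, -0.004, 0.01], [-0.079, 0.154, 0.012, 0, 0, -0.004, 0.01], [-0.082, 0.16, 0.018, 0, 0, -0.004, 0.01], [-0.0827, 0.1615, 0.02, 0, 0, -0.004, 0.01], [-0.0827, 0.1615, 0.02, 0, 0, -0.004, 0.01]])

```text
t: 6.05
tool_pos: [503.7, 32.9, 106.0]
ee_rot: [0.0, 0.737, -0.676, -0.0]
wrist_force: [0.6, 0.1, 0.1]
gripper_width: 25.7
finger_force: 15.0
```

Run:
```python
from h import *
rel((504.4,32.9,107))
im,d=snapshot('side');s=manip.get_state();np.savez("s2.npz",im=im,d=d)
f=np.load("side0.npz")
def at(z,xy): return proj("side",(*xy,z)).round(1)
print("pred pin top",at(71,(504.1,36)),"pin base",at(44,(504.1,36)))
cx,cy=map(int,at(75,(504,36)))
a=f["im"][cy-50:cy+60,cx-60:cx+60];b=im[cy-50:cy+60,cx-60:cx+60]
cv2.imwrite("pics/s2.png",cv2.resize(np.hstack([a,b]),None,fx=3.3,fy=3.3,interpolation=2));print("origin",cx-60,cy-50)
```

```text
t 6.05 pos [503.7  32.9 106. ] F [0.6 0.1 0.1] w 25.7 ff 15.0
rot [ 0.001 -0.    -0.001]
(504.4, 32.9, 107) -> [ 0.0001 -0.0007 -0.001 ]
pred pin top [390.  212.6] pin base [389.2 224.7]
origin 330 160
```

View pics/s2.png

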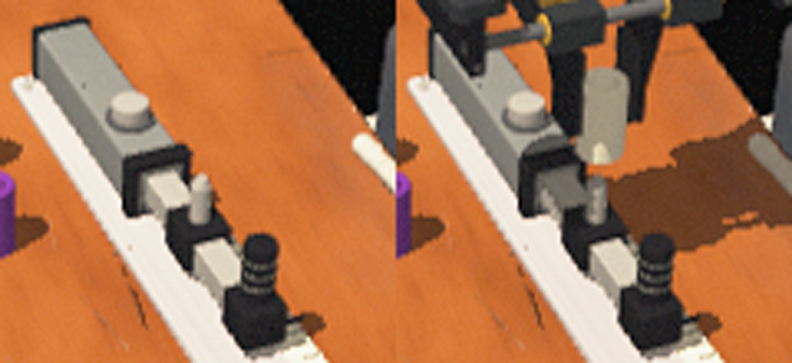

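The left panel shows the bare pin with its top at crop (202,180). In the right panel the held sleeve hangs above the pin, about 1 px (1–2 mm) to the right. I'll measure that offset numerically.

Run:
```python
from h import *
f0=np.load("side0.npz");f=np.load("s2.npz")
P=camera_params("side");K=np.array(P["K"]);R=np.array(P["R"]);t=np.array(P["t"]).ravel()
v,u=np.mgrid[:480,:640];ray=np.stack([u,v,np.ones_like(u)],-1)@np.linalg.inv(K).T
def W(d): w=(ray*d[...,None]-t)@R; w[d==0]=np.nan; return w
c=-R.T@t
def axisfit(name,d,m,rad,z0,z1):
    w=W(d);m=m&(w[...,2]>z0)&(w[...,2]<z1);p=w[m]
    # column midpoints per row -> lateral; depth -> along
    rows=np.unique(v[m]);mid=np.array([(u[v==0][0]*0+ (u[m&(v==r)].min()+u[m&(v==r)].max())/2) for r in rows])
    ray_xy=(c[:2]-p.mean(0)[:2]);ray_xy/=np.linalg.norm(ray_xy);lat=np.array([-ray_xy[1],ray_xy[0]])
    # circle fit with known radius
    from scipy.optimize import least_squares
    s=least_squares(lambda q:np.hypot(p[:,0]-q[0],p[:,1]-q[1])-rad,p[:,:2].mean(0)-ray_xy*rad*.7,loss="soft_l1",f_scale=1.5)
    zz=p[:,2].mean();pr=[proj("side",(*s.x,z))for z in (z0,z1)]
    print(name,m.sum(),"axis",s.x.round(1),"z",p[:,2].min().round(),p[:,2].max().round(),"mid cols",list(zip(rows.tolist(),mid.tolist())),"proj axis",np.round(pr,1).tolist())
    return s.x,lat
roi=lambda a,b,e,g:(u>=a)&(u<b)&(v>=e)&(v<g)
br=f["im"].astype(int)
w=W(f["d"]);d1=np.hypot(w[...,0]-503,w[...,1]-36)<20
axisfit("sleeve",f["d"],roi(380,405,170,215)&d1,13,92,130)
w0=W(f0["d"]);d0=np.hypot(w0[...,0]-504,w0[...,1]-36)<11
axisfit("pin",f0["d"],roi(380,400,205,230)&d0,5.5,47,66)
w=W(f["d"]);d0=np.hypot(w[...,0]-504,w[...,1]-36)<11
axisfit("pin2",f["d"],roi(380,400,205,230)&d0,5.5,47,66)
```

```text
sleeve 349 axis [503.1  38.2] z 92.0 130.0 mid cols [(180, 396.0), (181, 396.5), (182, 393.0), (183, 394.5), (184, 392.0), (185, 392.5), (186, 396.5), (187, 398.0), (188, 401.5), (189, 394.0), (190, 394.0), (191, 394.0), (192, 394.0), (193, 394.0), (194, 394.0), (195, 394.0), (196, 394.0), (197, 394.0), (198, 391.5), (199, 391.5), (200, 391.0), (201, 391.5), (202, 392.0), (203, 391.0), (204, 391.0), (205, 391.0), (206, 391.0), (207, 392.0), (208, 390.5)] proj axis [[391.6, 203.6], [392.7, 185.5]]
pin 54 axis [503.4  38.1] z 47.0 66.0 mid cols [(216, 389.5), (217, 390.5), (218, 390.5), (219, 390.5), (220, 390.5), (221, 390.5), (222, 390.5), (223, 390.5), (224, 390.5), (225, 389.0), (226, 390.5)] proj axis [[390.1, 224.0], [390.6, 215.5]]
pin2 52 axis [503.2  38.1] z 47.0 66.0 mid cols [(216, 388.0), (217, 388.5), (218, 390.5), (219, 390.5), (220, 390.5), (221, 390.5), (222, 390.5), (223, 390.5), (224, 390.5), (225, 391.0), (226, 390.5)] proj axis [[390.2, 224.0], [390.7, 215.5]]
```

>>> servo_tool(series=[[0, -0.0006, 0, 0, 0, 0, 0.01], [0, -0.0006, 0.004, 0, 0, 0, 0.01], [0, -0.0006, 0.008, 0, 0, 0, 0.01], [0, -0.0006, 0.012, 0, 0, 0, 0.01], [0, -0.0006, 0.016, 0, 0, 0, 0.01], [0, -0.0006, 0.019, 0, 0, 0, 0.01], [0, -0.0006, 0.022, 0, 0, 0, 0.01], [0, -0.0006, 0.025, 0, 0, 0, 0.01], [0, -0.0006, 0.028, 0, 0, 0, 0.01], [0, -0.0006, 0.028, 0, 0, 0, 0.01]])

```text
t: 7.1
tool_pos: [503.8, 33.0, 78.1]
ee_rot: [0.0, 0.737, -0.676, -0.0]
wrist_force: [0.2, 0.3, -0.2]
gripper_width: 25.6
finger_force: 15.0
```

>>> servo_tool(series=[[0, 0, 0.002, 0, 0, 0, 0.01], [0, 0, 0.005, 0, 0, 0, 0.01], [0, 0, 0.008, 0, 0, 0, 0.01], [0, 0, 0.011, 0, 0, 0, 0.01], [0, 0, 0.013, 0, 0, 0, 0.01], [0, 0, 0.015, 0, 0, 0, 0.01], [0, 0, 0.016, 0, 0, 0, 0.01], [0, 0, 0.016, 0, 0, 0, 0.01], [0, 0, 0.016, 0, 0, 0, 0.05], [0, 0, 0.016, 0, 0, 0, 0.05]])

```text
t: 8.1
tool_pos: [504.2, 33.1, 62.8]
ee_rot: [-0.0, 0.737, -0.676, 0.0]
wrist_force: [0.3, -0.4, -0.6]
gripper_width: 34.6
finger_force: 0.0
```

>>> servo_tool(series=[[0, 0, 0, 0, 0, 0, 0.05], [0, 0, 0, 0, 0, 0, 0.05], [0, 0, 0, 0, 0, 0, 0.05], [0, 0, -0.01, 0, 0, 0, 0.05], [0, 0, -0.025, 0, 0, 0, 0.05], [0, 0, -0.045, 0, 0, 0, 0.05], [0, 0, -0.065, 0, 0, 0, 0.05], [0, 0, -0.085, 0, 0, 0, 0.05], [0, 0, -0.1, 0, 0, 0, 0.05], [0, 0, -0.1, 0, 0, 0, 0.05]])

```text
t: 9.1
tool_pos: [505.7, 33.5, 165.5]
ee_rot: [-0.003, 0.737, -0.676, 0.002]
wrist_force: [-0.6, -0.1, -0.2]
gripper_width: 50.0
finger_force: 0.0
```

Run:
```python
from h import *
b=np.array([512.5,-58.0]);b=b
rel((512.5,-58,130),(512.5,-58,75))
im,d=snapshot('side');np.savez("s3.npz",im=im,d=d)
cv2.imwrite("pics/s3.png",cv2.resize(im[130:290,330:490],None,fx=3.5,fy=3.5,interpolation=2))
```

```text
t 9.1 pos [505.7  33.5 165.5] F [-0.6 -0.1 -0.2] w 50.0 ff 0.0
rot [-0.006  0.001 -0.001]
(512.5, -58, 130) -> [0.0918 0.0013 0.0354]
(512.5, -58, 75) -> [0.0919 0.0016 0.0904]
```

View pics/s3.png

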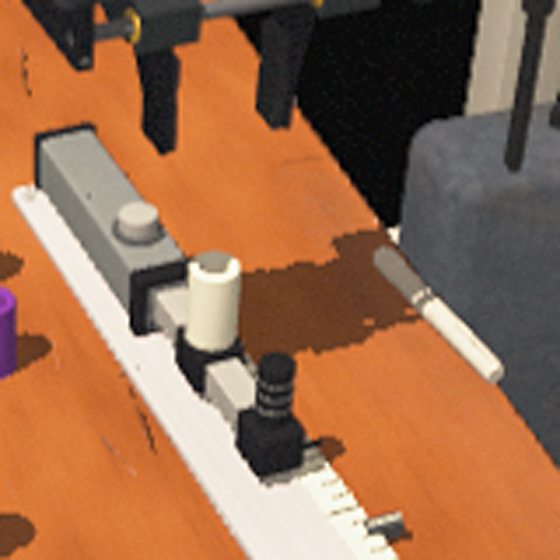

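The sleeve is seated on the pin block and released. Its foot is at crop (213,345), right on the block. Next is the lock button.

>>> servo_tool(series=[[0.01, 0, 0, 0, 0, 0, 0.0], [0.03, 0, 0, 0, 0, 0, 0.0], [0.055, 0, 0, 0, 0, 0, 0.0], [0.078, 0, 0, 0, 0, 0, 0.0], [0.089, 0.001, 0.01, 0, 0, 0, 0.0], [0.0918, 0.001, 0.03, 0, 0, 0, 0.0], [0.0918, 0.001, 0.055, 0, 0, 0, 0.0], [0.0918, 0.001, 0.075, 0, 0, 0, 0.0], [0.0918, 0.001, 0.083, 0, 0, 0, 0.0], [0.0918, 0.001, 0.085, 0, 0, 0, 0.0]])

```text
t: 10.15
tool_pos: [509.8, -58.7, 75.8]
ee_rot: [0.001, 0.737, -0.676, -0.001]
wrist_force: [0.3, 0.1, -0.3]
gripper_width: 0.7
finger_force: 0.0
```

>>> servo_tool(series=[[0, 0, 0, 0, 0, 0, 0.0], [0, 0, 0.004, 0, 0, 0, 0.0], [0, 0, 0.008, 0, 0, 0, 0.0], [0, 0, 0.012, 0, 0, 0, 0.0], [0, 0, 0.015, 0, 0, 0, 0.0], [0, 0, 0.018, 0, 0, 0, 0.0], [0, 0, 0.02, 0, 0, 0, 0.0], [0, 0, 0.022, 0, 0, 0, 0.0], [0, 0, 0.022, 0, 0, 0, 0.0], [0, 0, 0.022, 0, 0, 0, 0.0]])

```text
t: 11.15
tool_pos: [510.9, -58.5, 55.4]
ee_rot: [-0.0, 0.737, -0.676, -0.0]
wrist_force: [0.8, -0.1, -0.1]
gripper_width: 0.5
finger_force: 0.0
```

>>> servo_tool(series=[[0, 0, 0.001, 0, 0, 0, 0.0], [0, 0, 0.002, 0, 0, 0, 0.0], [0, 0, 0.003, 0, 0, 0, 0.0], [0, 0, 0.004, 0, 0, 0, 0.0], [0, 0, 0.005, 0, 0, 0, 0.0], [0, 0, 0.005, 0, 0, 0, 0.0], [0, 0, 0.005, 0, 0, 0, 0.0], [0, 0, 0.005, 0, 0, 0, 0.0], [0, 0, 0.005, 0, 0, 0, 0.0], [0, 0, 0.005, 0, 0, 0, 0.0]])

```text
t: 12.15
tool_pos: [511.0, -58.5, 53.2]
ee_rot: [-0.0, 0.737, -0.676, 0.0]
wrist_force: [-6.3, 2.3, 19.4]
gripper_width: 0.1
finger_force: 9.9
```

>>> servo_tool(series=[[0, 0, -0.01, 0, 0, 0, 0.0], [0, 0, -0.04, 0, 0, 0, 0.0], [0, 0, -0.075, 0, 0, 0, 0.01], [-0.01, 0, -0.085, 0, 0, 0, 0.03], [-0.04, 0, -0.085, 0, 0, 0, 0.05], [-0.08, -0.001, -0.085, 0, 0, 0, 0.05], [-0.12, -0.001, -0.085, 0, 0, 0, 0.05], [-0.15, -0.001, -0.085, 0, 0, 0, 0.05], [-0.163, -0.001, -0.085, 0, 0, 0, 0.05], [-0.1645, -0.001, -0.085, 0, 0, 0, 0.05]])

```text
t: 13.15
tool_pos: [497.5, 106.7, 135.1]
ee_rot: [0.0, 0.738, -0.675, -0.0]
wrist_force: [0.4, 0.1, 0.1]
gripper_width: 48.9
finger_force: 0.0
```

Run:
```python
from h import *
rel((498,105.5,100),(498,105.5,48))
im,d=snapshot('side')
b=np.load("s3.npz")["im"]
cv2.imwrite("pics/s4.png",cv2.resize(im[130:290,330:490],None,fx=3.5,fy=3.5,interpolation=2))
```

```text
t 13.15 pos [497.5 106.7 135.1] F [0.4 0.1 0.1] w 48.9 ff 0.0
rot [ 0.001 -0.     0.001]
(498, 105.5, 100) -> [ 0.0013 -0.0004  0.0351]
(498, 105.5, 48) -> [ 0.0013 -0.0005  0.0871]
```

View pics/s4.png

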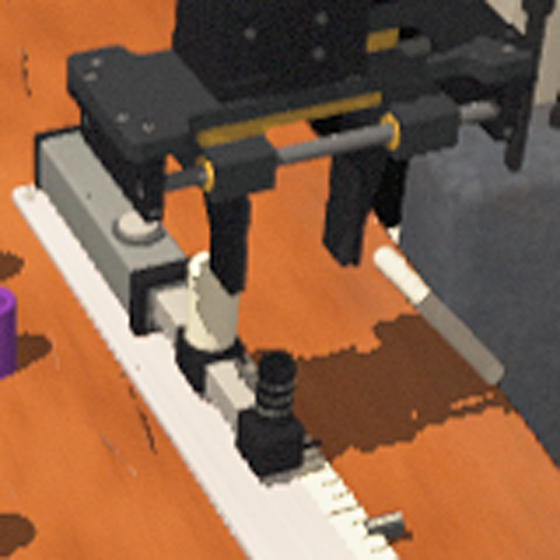

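The button now sits flush-low at crop (138,228), and the sleeve is still seated. The open fingers are above the knob, so I'll lower and grip.

>>> servo_tool(series=[[0.001, 0, 0.005, 0, 0, 0, 0.05], [0.001, 0, 0.02, 0, 0, 0, 0.05], [0.001, 0, 0.04, 0, 0, 0, 0.05], [0.001, 0, 0.06, 0, 0, 0, 0.05], [0.001, 0, 0.075, 0, 0, 0, 0.05], [0.001, 0, 0.083, 0, 0, 0, 0.05], [0.001, 0, 0.086, 0, 0, 0, 0.05], [0.001, 0, 0.086, 0, 0, 0, 0.05], [0.001, 0, 0.086, 0, 0, 0, 0.03], [0.001, 0, 0.086, 0, 0, 0, 0.005]], force=40)

```text
t: 14.2
tool_pos: [498.4, 104.7, 50.3]
ee_rot: [-0.001, 0.737, -0.676, 0.0]
wrist_force: [0.2, -0.5, -1.1]
gripper_width: 40.7
finger_force: 0.0
```

>>> servo_tool(series=[[0, 0, 0, 0, 0, 0, 0.005], [0, 0, 0, 0, 0, 0, 0.005], [0, 0, 0, 0, 0, 0, 0.005], [0, 0, 0, 0, 0, 0, 0.005], [0, 0, 0, 0, 0, 0, 0.005], [0, 0, 0, 0, 0, 0, 0.005], [0, 0, 0, 0, 0, 0, 0.005], [0, 0, 0, 0, 0, 0, 0.005], [0, 0, 0, 0, 0, 0, 0.005], [0, 0, 0, 0, 0, 0, 0.005]])

```text
t: 15.2
tool_pos: [497.4, 104.5, 49.7]
ee_rot: [0.0, 0.737, -0.676, -0.0]
wrist_force: [-4.7, 1.8, 6.5]
gripper_width: 17.0
finger_force: 40.0
```

Run:
```python
from h import *
rel()
```

```text
t 15.2 pos [497.4 104.5  49.7] F [-4.7  1.8  6.5] w 17.0 ff 40.0
rot [ 0.001 -0.    -0.001]
```

>>> servo_tool(series=[[-0.002, 0, 0, 0, 0, 0, 0.005], [-0.007, 0, 0, 0, 0, 0, 0.005], [-0.013, 0, 0, 0, 0, 0, 0.005], [-0.021, 0, 0, 0, 0, 0, 0.005], [-0.029, 0, 0, 0, 0, 0, 0.005], [-0.037, 0, 0, 0, 0, 0, 0.005], [-0.045, 0, 0, 0, 0, 0, 0.005], [-0.051, 0, 0, 0, 0, 0, 0.005], [-0.055, 0, 0, 0, 0, 0, 0.005], [-0.056, 0, 0, 0, 0, 0, 0.005]])

```text
t: 16.2
tool_pos: [492.5, 159.4, 49.7]
ee_rot: [0.001, 0.737, -0.676, 0.0]
wrist_force: [-2.4, -3.8, 5.2]
gripper_width: 16.9
finger_force: 40.0
```

>>> servo_tool(series=[[0, 0, 0, 0, 0, 0, 0.005], [0, 0, 0, 0, 0, 0, 0.005], [0, 0, 0, 0, 0, 0, 0.005], [0, 0, 0, 0, 0, 0, 0.005], [0, 0, 0, 0, 0, 0, 0.005], [0, 0, 0, 0, 0, 0, 0.005], [0, 0, 0, 0, 0, 0, 0.005], [0, 0, 0, 0, 0, 0, 0.005], [0, 0, 0, 0, 0, 0, 0.005], [0, 0, 0, 0, 0, 0, 0.005]])

```text
t: 17.2
tool_pos: [492.5, 159.2, 49.6]
ee_rot: [0.001, 0.737, -0.676, 0.0]
wrist_force: [-3.3, -3.6, 5.9]
gripper_width: 17.2
finger_force: 40.0
```

Run:
```python
from h import *
rel()
im,d=snapshot('side');a=np.load("side0.npz")["im"]
q=proj('side',(459,159,15.5)).astype(int);print(q-[30,30])
im2,_=snapshot('top');q2=proj('top',(470,158,15.5)).astype(int);print(q2-[30,30])
c=lambda i,q:cv2.resize(i[q[1]-30:q[1]+30,q[0]-30:q[0]+30],None,fx=6.5,fy=6.5,interpolation=cv2.INTER_CUBIC)
cv2.imwrite("pics/s5.png",np.hstack([c(im,q),c(im2,q2)]))
```

```text
t 17.2 pos [492.5 159.2  49.6] F [-3.3 -3.6  5.9] w 17.2 ff 40.0
rot [ 0.002 -0.002 -0.001]
[408 246]
[215 285]
```

View pics/s5.png

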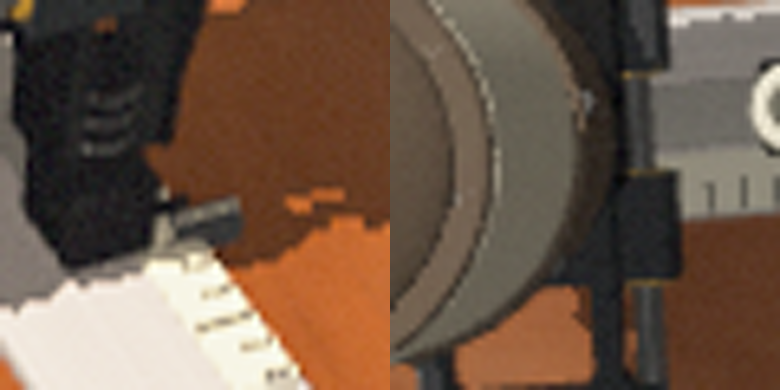

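The left panel shows the pointer right beside the clip line, at crop (165,200). I'll check the boom's actual travel from how far the sleeve has moved.

Run:
```python
from h import *
from scipy.optimize import least_squares
im,d=snapshot('top');P=camera_params("top");K=np.array(P["K"]);R=np.array(P["R"]);t=np.array(P["t"]).ravel()
v,u=np.mgrid[:480,:640];ray=np.stack([u,v,np.ones_like(u)],-1)@np.linalg.inv(K).T
w=(ray*d[...,None]-t)@R
m=(d>0)&(np.hypot(w[...,0]-499.2,w[...,1]-92)<25)&(w[...,2]>80)&(w[...,2]<95)
p=w[m];mid=(p.max(0)+p.min(0))/2
print(m.sum(),p.mean(0).round(1),mid.round(1),"travel",(mid-[504.1,36.2,0])@E3,(p.mean(0)-[504.1,36.2,0])@E3)
# pointer tip & clip in side: projections for candidate travel
for tr in (53,55,57): print(tr,proj("side",np.array([498.2,105.3,18])+tr*E3+28*np.array([-np.cos(TH),-np.sin(TH),0])).round(1))
print(proj("side",(458.8,158.8,15.5)))
```

```text
111 [500.   90.3  88.5] [500.4  90.2  86.9] travel 54.13825664743371 54.26301709055488
53 [434.3 275.4]
55 [434.8 276.1]
57 [435.4 276.9]
[438.68980845 276.8926824 ]
```

>>> servo_tool(series=[[-0.0005, 0, 0, 0, 0, 0, 0.005], [-0.001, 0, 0, 0, 0, 0, 0.005], [-0.0016, 0, 0, 0, 0, 0, 0.005], [-0.0016, 0, 0, 0, 0, 0, 0.005], [-0.0016, 0, 0, 0, 0, 0, 0.005], [-0.0016, 0, 0, 0, 0, 0, 0.005], [-0.0016, 0, 0, 0, 0, 0, 0.005], [-0.0016, 0, 0, 0, 0, 0, 0.005], [-0.0016, 0, 0, 0, 0, 0, 0.005], [-0.0016, 0, 0, 0, 0, 0, 0.005]])

```text
t: 18.35
tool_pos: [492.4, 160.7, 49.6]
ee_rot: [0.001, 0.737, -0.676, 0.0]
wrist_force: [-2.5, -4.0, 6.3]
gripper_width: 16.9
finger_force: 40.0
```

Run:
```python
from h import *
rel()
im,d=snapshot('side')
cv2.imwrite("pics/s6.png",cv2.resize(im[225:305,370:470],None,fx=7,fy=7,interpolation=cv2.INTER_CUBIC))
```

```text
t 18.35 pos [492.4 160.7  49.6] F [-2.5 -4.   6.3] w 16.9 ff 40.0
rot [ 0.002 -0.002 -0.001]
```

View pics/s6.png

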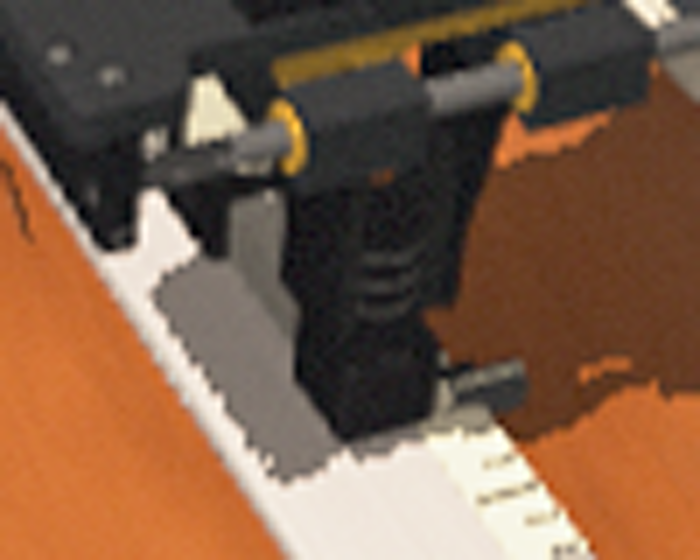

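The pointer is in line with the clip at crop (450–520,375). The hand is still and the grip holds at 40 N, so I'm handing it in.

```bash
python3 -c "
from rig import manip
print(manip.close_job())"
```

```text
the job is handed in; nothing more can be done
None
```

I handed the job in at about 18.4 s; no verdict came back. The wide sleeve is seated on the pin, the lock button is in, and the arm is holding the knob at 40 N with the pointer at the clip line (within about 1 mm by my estimate).

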